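# Push the filter tube home in its push-fit port

## Task

Draw the longer of the two tubes out of the wooden stand and push its plain end down into the push-fit port of the water-filter head, past the grip of the teeth and the seal, until it bottoms inside and will go no farther. Feel for the bottom and press the tube firmly against it for a moment, about 20 N, but do not ram it (30 N is too much); then let go, with the tube standing fully home. Leave the shorter tube in the stand and do not shift the glass or the garlic.

Things in the scene. Friction and masses are not known exactly. Their poses are not given: they have to be found in the camera images.
- filter_head: White water-filter head, fixed on a grey base plate 190 x 90 mm. Origin: on the worktop under the middle of the port block; z up. The port block is 56 x 56 mm, 80 mm tall; along the head's +x, 100 mm from it, stands a white canister 72 mm across and 98 mm tall. A short outlet sticks out of the block's -y side at 30 mm height.
- port_mouth (a point): Middle of the port's mouth: upper rim of the grey collet ring (29 mm across, 5 mm high) on the port block, 85 mm above the worktop; z up along the bore, 18 mm across. The solid inner stop lies 39 to 49 mm below the mouth: this differs from head to head, cannot be seen and must be felt as a sudden hard rise of the force. A push of about 20 N seats the tube; over 30 N does damage.
- valve (a joint): Shut-off pin on the inner stop, inside the bore. It stands 6 mm above the stop and is pressed down by the tube's end against a light spring (1.5 to 3 N). 0 = up, nothing on it; grows as it is pressed, in m; 0.006 = the tube's end is on the stop.
- long_tube: The longer tube: rigid, pale, 16 mm across, 120 mm long, with a grey elbow on top; 152 mm tall in all, about 80 g. Origin: middle of its lower end; z up along it. The lowest 5 mm taper to 12 mm across. The elbow is a block 24 x 24 mm, 120 to 152 mm above the origin, flat on its +y and -y sides; a 15 mm thick stub sticks out 16 mm on its +x side. Starts upright, 45 mm deep in the stand.
- tube_tip (a point): Middle of the longer tube's lower end (goes into the port); axes as the tube's. Going down the bore it meets four sprung teeth 9 to 16 mm below the mouth and the seal 20 to 27 mm below it; at each the resistance grows. Past both, it slides against a steady drag of some 4 to 12 N, which also holds the tube once let go.
- short_tube: The shorter tube, the same but 85 mm long under its elbow, 117 mm tall in all. Stands in the other hole; it is to stay there. Origin: middle of its lower end.
- tube_stand: Wooden block 64 x 164 mm, 55 mm tall, fixed. Two upright holes, 18 mm across and 45 mm deep, lie 50 mm to either side of its middle along its y. Origin: centre of its underside. Between the stand and the filter head stands a blue waste bin (about 290 mm tall, centred near x 0.59, y 0, 0.16 m in radius); carry things over or in front of it.
- glass: Drinking glass, 80 mm across and 91 mm tall, loose. Origin: centre of its underside.
- garlic: Garlic bulb, 60 mm across and 59 mm tall, loose. Origin: centre of its underside.

How it is judged:
By the outcome, as a careful person would: the job done as asked, in the order asked, and still so for the second after the job is handed in, with the robot touching nothing.
It also fails if it takes over 64 s, if anything falls off the work surface, if the arm or the gripper's body presses on something with over 40 N, if the wrist force passes 120 N, or if a joint passes its speed limit or range.

## Robot

A 6-joint arm with a two-finger parallel gripper is mounted at the origin on a cart in front of the work surface, level with it; the furniture and walls round the work are solid. World frame = base frame: x ahead of the robot, y to its left, z up, the work surface at z = 0. Lengths are in mm, angles in rad, forces in N, time in s.
With the tool pointing down it reaches from about 400 to 925 mm from the base axis. Payload 12.5 kg.
Tool frame: the origin (TCP) lies on the front face of the gripper's body, between the roots of the fingers; the fingertips stand 78 mm ahead of it and the grasp point (between the pads) lies 59 mm ahead of it (env.nose_length is the distance from the TCP to the fingertips, in mm); z points along the fingers, y is the line along which they close (so a half turn about z gives the same grasp; the last joint's range is limited). The gripper opens to 95 mm and grips with 3 to 60 N. Pads are 20 mm wide; open, the fingers measure 119 mm over their backs; the gripper's body (75 mm by 180 mm) begins 59 mm behind the grasp point.
Start: joints at [-1.242, 0.491, 1.559, -0, 1.092, -0.106], TCP at [263.29, -566.848, 292.261] pointing down, gripper open.
Joint ranges: [-3.1, 3.1], [-0.84, 2.19], [0.05, 2.79], [-1.13, 4.28], [0.06, 2.93], [-2.69, 2.69]. Speed limits (rad/s): [2.22, 2.22, 2.79, 3.14, 3.14, 3.14].

## Interface

Orientations are given as [roll, pitch, yaw] about the fixed x, y, z axes, in that order (R = Rz(yaw) Ry(pitch) Rx(roll)).
In Python, from cell import env gives the robot as it stands.
- The arm moves only by the tool jog_arm, never from a script. Its argument "motion" is a list of rows, each a list of 7 numbers: the turn, a rotation vector about the tool's x, y, z in degrees, then the shift along the tool's x, y, z in mm, then the finger opening in mm, from 0 to 95.1. In form: [[wx, wy, wz, x, y, z, hand], ...]. A call has 1 to 10 rows; each row shifts and turns the commanded pose from where the row before left it, along the tool's axes as they then stand; what a row does not reach is not made up. A row lasts 1/8 s, in which the tool goes at most 62.5 mm and 10.7 degrees, less where a joint would pass 70% of its speed; a pose out of reach is approached as far as the arm can. A call is refused whole if a number of a shift passes 62.5 or a number of a turn 10.7, either way. A call with a gripper value outside its range is refused whole. The fingers move at their own pace and stop on an object; the grip force is fixed at half the most. Time passes only in rows, so rows that do not move let the fingers close. It gives the time, the measured TCP pose, the force, the opening and the grip force at its end, in the units of the state.
- env.state(): the state, without advancing time (a new reading comes with each control period).
- env.read_camera(name): name is "side" or "top" or "wrist"; returns a dict with "color" (420x560x3 uint8, red, green, blue), "z_map" (420x560 float32, mm along the optical axis (not along the pixel's ray), 0 where there is no reading), "camera_matrix" (3x3 intrinsics, pixels), "world_to_cam" (4x4, takes a point from world to camera coordinates). Camera axes: x right, y up, looking along -z (the intrinsics and any distortion apply to the point x, -y, -z); pixel columns grow to the right and rows downward; lengths in mm; the calibration is good to about 2 mm. A picture is of the moment at which its call begins.
- env.job_done(): hands the job in; it is judged then, once.
Trained networks look in the newest picture that a camera, given by its name, has taken for a name from the list of things; names that differ only in an ending like _2 or _b are one class to them, and where a whole thing is asked for, a point or a joint stands for the part that bears it (a point fixed in the world has none). Each returns a list of dicts, best first, with "score" (0 to 1); they miss things now and then, are a little off and sometimes report something else, mostly with a low value. They report only what shows in the picture. A call takes as long as a camera call.
- env.recognise(camera, thing): "location" ([column, row] in pixels, amid what is visible of it).
The state is a dict: "t": time; "joints": joint angles; "qvel": joint speeds; "tau": joint torques, N m; "eef_pos": TCP position; "tcp_rot": TCP orientation; "ft_force": force on the tool from outside, world axes, zero at the start; "moment": the same for the moment, N m; "opening": opening from 0.0 (shut) to 1.0 (fully open); "grip_force": force on a finger pad.
Only numpy, scipy, OpenCV 4.12 (cv2) and the standard library are available. Lean on these libraries where they do the work, as an engineer would, in place of code of your own. Each camera call takes 0.05 s, during which the arm holds its last target. There are 200 camera calls.

## Working session

There is one attempt and no reset: what is moved stays moved. The work goes in short steps, Python scripts to look and compute and a tool call to move; the robot and the scene stay as the last step left them, time stands still between calls to the robot, and variables do not carry over. Pictures are saved under pics/ and viewed, at most 10 in all, crops included, and the job is handed in when it is done.

Besides the shell and the picture viewer there is one more tool, called as name(argument=value, ...) on one line, values as JSON. jog_arm: Moves the arm, as the interface text tells. Its arguments: {"type":"object","properties":{"motion":{"type":"array"}},"required":["motion"]}

```bash
mkdir -p pics; cat > h.py <<'E'
from cell import env
import numpy as np, cv2
np.set_printoptions(precision=1,suppress=True)
def cloud(c):
    z=c["z_map"];K=c["camera_matrix"];h,w=z.shape
    u,v=np.meshgrid(np.arange(w),np.arange(h))
    p=np.stack([(u-K[0,2])/K[0,0]*z,-(v-K[1,2])/K[1,1]*z,-z,np.ones_like(z)],-1)
    P=p@np.linalg.inv(c["world_to_cam"]).T
    P=P[...,:3]; P[z==0]=np.nan; return P
E
cat > a.py <<'E'
from h import *
ims=[]
for n in ["top","side"]:
    c=env.read_camera(n); cv2.imwrite(f"pics/{n}1.png",c["color"][...,::-1]); P=cloud(c); np.save(n+".npy",P)
    for t in ["filter_head","long_tube","short_tube","tube_stand","glass","garlic"]:
        for d in env.recognise(n,t)[:2]:
            u,v=[int(round(x)) for x in d["location"]]
            print(n,t,round(d["score"],2),(u,v),P[min(v,419),min(u,559)])
print(env.state())
E
python3 a.py
```

```text
top filter_head 0.94 (128, 182) [563.5 339.   60. ]
top long_tube 0.65 (441, 243) [ 421.4 -353.6  163.1]
top short_tube 0.79 (395, 227) [ 457.4 -266.5  125.5]
top tube_stand 0.65 (404, 236) [ 442.3 -304.7   53.2]
top tube_stand 0.16 (126, 181) [566.2 344.4  57.8]
top glass 0.83 (212, 256) [394.  145.9   3.8]
top garlic 0.77 (403, 178) [ 579.1 -306.    51.8]
side filter_head 0.73 (148, 294) [539.5 383.5  64.7]
side long_tube 0.73 (352, 151) [ 426.  -348.   135.3]
side tube_stand 0.77 (335, 187) [ 429.2 -249.7   51. ]
side glass 0.72 (278, 262) [363.  166.   77.6]
side garlic 0.46 (303, 177) [ 563.8 -284.6   31.1]
{'t': 0.7, 'joints': array([-1.2,  0.5,  1.6, -0. ,  1.1, -0.1]), 'qvel': array([-0.,  0., -0., -0., -0., -0.]), 'tau': array([ -0. , -61.2, -25.8,   0.1,   0. ,  -0. ]), 'eef_pos': array([ 263.3, -566.8,  292.2]), 'tcp_rot': array([3.1, 0. , 0.4]), 'ft_force': array([-0.1, -0.3,  0.1]), 'moment': array([ 0., -0.,  0.]), 'grip_force': 0.0, 'opening': 0.9995196868404723}
```

View pics/top1.png

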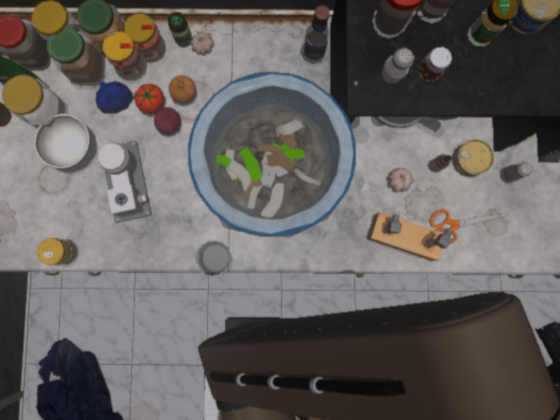

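View pics/side1.png

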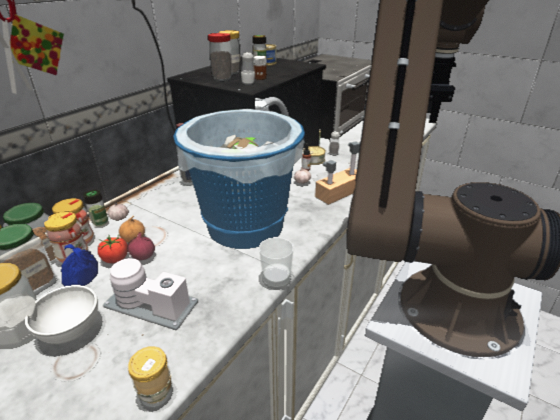

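```bash
cat > b.py <<'E'
from h import *
P=np.load("top.npy")
def rect(name,u0,v0,r,z0,z1):
    Q=P[max(0,v0-r):v0+r,max(0,u0-r):u0+r].reshape(-1,3); Q=Q[(Q[:,2]>z0)&(Q[:,2]<z1)]
    if len(Q)<4: print(name,"none");return
    print(name,len(Q),np.median(Q,0),cv2.minAreaRect(Q[:,:2].astype(np.float32)))
rect("long elbow",441,243,25,145,175)
rect("short elbow",395,227,25,105,130)
rect("stand",404,236,60,48,62)
rect("block",128,182,70,72,83)
rect("collet",128,182,70,83.5,90)
rect("canister",128,182,70,93,103)
c=env.state();print(c["tcp_rot"])
E
python3 b.py
```

```text
long elbow 197 [ 430.  -363.5  158.6] ((433.531005859375, -366.3680114746094), (24.35913848876953, 39.72525405883789), 56.47373962402344)
short elbow 188 [ 461.8 -266.7  123.9] ((465.593994140625, -268.5133972167969), (23.755178451538086, 39.762454986572266), 79.48978424072266)
stand 1598 [ 441.7 -315.3   53.6] ((490.9800109863281, -331.4805908203125), (165.57574462890625, 166.9447021484375), 71.72816467285156)
block 650 [527.2 347.9  78.8] ((510.6226806640625, 379.2343444824219), (127.58926391601562, 273.1962890625), 66.1329574584961)
collet 197 [543.2 359.4  86.1] ((526.3887939453125, 327.6356506347656), (248.30661010742188, 313.48260498046875), 0.4095504879951477)
canister 400 [617.  370.3  95.2] ((524.8478393554688, 324.128662109375), (245.55043029785156, 303.7079162597656), 0.3786352276802063)
[3.1 0.  0.4]
```

The top view shows the head with its block and collet near (122,196) and canister near (113,158). The stand is near (405,236), with the long tube at its right end (443,241) and the short one at (394,226). The side view agrees. The two elbow fits put the tube axes 99.9 mm apart, which matches the 100 mm hole spacing. The long tube's axis is at about (427,-362), with its stub pointing at -33.5°.

```bash
cat >> h.py <<'E'
from scipy.spatial.transform import Rotation as R
def delta(target):
    s=env.state(); Rm=R.from_euler("xyz",s["tcp_rot"])
    print("t",s["t"],"pos",s["eef_pos"],"rpy deg",np.degrees(s["tcp_rot"]),"F",s["ft_force"],"q",np.round(s["joints"],2),"op",s["opening"]*95.1,s["grip_force"])
    print("tool-frame shift to target",Rm.inv().apply(np.array(target)-s["eef_pos"]))
E
python3 - <<'E'
from h import *
delta([427,-362,292])
P=np.load("top.npy")
Q=P[175:215,100:145].reshape(-1,3)
for a,b in((70,82),(83,92)):
    q=Q[(Q[:,2]>a)&(Q[:,2]<b)&(Q[:,0]<575)]; print(len(q),np.median(q,0),cv2.minAreaRect(q[:,:2].astype(np.float32)))
q=P[140:180,95:132].reshape(-1,3); q=q[q[:,2]>92]; print(len(q),q.mean(0))
c=env.read_camera("wrist"); W=np.linalg.inv(c["world_to_cam"]); print(W, c["camera_matrix"])
E
```

```text
t 0.7 pos [ 263.3 -566.8  292.2] rpy deg [180.    0.   24.9] F [-0.1 -0.3  0.1] q [-1.2  0.5  1.6 -0.   1.1 -0.1] op 95.05432221852891 0.0
tool-frame shift to target [ 234.7 -116.8    0.2]
510 [519.8 346.9  78.5] ((520.9237670898438, 348.22216796875), (57.47686004638672, 58.64482498168945), 14.114361763000488)
64 [522.4 346.8  84.1] ((521.2606811523438, 345.35296630859375), (48.22979736328125, 52.04764938354492), 1.131250262260437)
447 [617.8 369.9  95.2]
[[   0.4    0.9    0.3  336.9]
 [  -0.9    0.4    0.1 -532.3]
 [   0.    -0.3    1.   385.2]
 [   0.     0.     0.     1. ]] [[290.1   0.  280. ]
 [  0.  290.1 207.9]
 [  0.    0.    1. ]]
```

jog_arm(motion=[[0,0,0,39,-19.5,0,60],[0,0,0,39,-19.5,0,60],[0,0,0,39,-19.5,0,60],[0,0,0,39,-19.5,0,60],[0,0,0,39,-19.5,0,60],[0,0,0,39,-19.5,0,60],[0,0,0,0,0,0,60],[0,0,9.7,0,0,0,60],[0,0,9.7,0,0,0,60],[0,0,9.7,0,0,0,60]])

```text
t: 2.0
eef_pos: [425.8, -362.8, 292.3]
tcp_rot: [3.141, -0.0, -0.079]
ft_force: [0.3, 0.9, -0.3]
opening: 0.631
grip_force: 0.0
```

jog_arm(motion=[[0,0,9.7,0,0,0,60],[0,0,9.7,0,0,0,60],[0,0,9.7,0,0,0,60],[0,0,0,0,0,0,60],[0,0,0,0,0,0,60]])

```text
t: 2.62
eef_pos: [426.0, -362.5, 292.2]
tcp_rot: [3.141, -0.0, -0.578]
ft_force: [-0.7, 0.4, 0.6]
opening: 0.636
grip_force: 0.0
```

```bash
python3 - <<'E'
from h import *
delta([427,-362,292])
c=env.read_camera("wrist"); cv2.imwrite("pics/w1.png",c["color"][...,::-1]); P=cloud(c)
for t in ["long_tube","short_tube"]:
    for d in env.recognise("wrist",t)[:2]: 
        u,v=[int(round(x)) for x in d["location"]]; print(t,d, P[v,u])
Q=P.reshape(-1,3)
for n,x,y,a,b in(("long",427,-362,154,170),("short",458,-267,120,133),("longlow",427,-362,135,170)):
    q=Q[(np.hypot(Q[:,0]-x,Q[:,1]-y)<40)&(Q[:,2]>a)&(Q[:,2]<b)]; print(n,len(q),q.mean(0) if len(q) else 0, cv2.minAreaRect(q[:,:2].astype(np.float32)) if len(q)>3 else 0, np.percentile(q[:,2],90) if len(q) else 0)
E
```

```text
t 2.625 pos [ 426.  -362.5  292.2] rpy deg [180.   -0.  -33.1] F [-0.7  0.4  0.6] q [-0.8  0.4  1.7 -0.   1.   1.3] op 60.43864923211388 0.0
tool-frame shift to target [ 0.6 -1.   0.2]
long_tube {'location': [277.6, 213.0], 'score': 0.75} [ 435.4 -366.1  161.5]
short_tube {'location': [182.2, 223.6], 'score': 0.95} [ 466.9 -278.   126.9]
long 928 [ 429.8 -363.6  161. ] ((433.77130126953125, -366.4874572753906), (23.904666900634766, 38.73945999145508), 56.15982437133789) 162.8836757935206
short 649 [ 459.9 -269.3  126.3] ((465.0670166015625, -268.6129455566406), (24.09819221496582, 36.33319091796875), 82.64434051513672) 128.00657201964344
longlow 1301 [ 434.  -366.4  158.1] ((434.34820556640625, -366.8742370605469), (23.904666900634766, 40.128456115722656), 56.15982437133789) 162.7359686787296
```

View pics/w1.png

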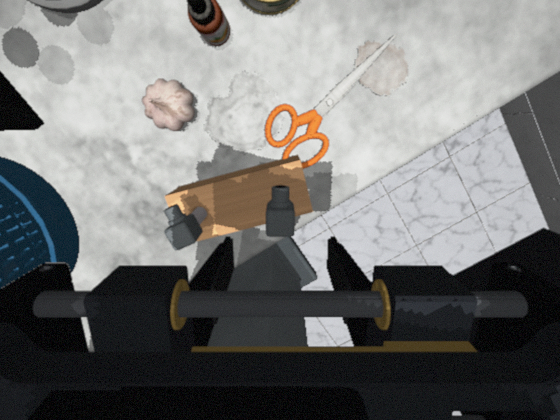

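The wrist view shows the long tube's elbow at (280,213), centred between the fingers and square to them. The short one is clear at (180,225). I'll go down and grip.

jog_arm(motion=[[0,0,0.7,1.2,-0.8,22,60],[0,0,0,0,0,22,60],[0,0,0,0,0,22,60],[0,0,0,0,0,22,60],[0,0,0,0,0,0,60],[0,0,0,0,0,0,15],[0,0,0,0,0,0,15],[0,0,0,0,0,0,15],[0,0,0,0,0,0,15],[0,0,0,0,0,0,15]])

```text
t: 4.03
eef_pos: [427.8, -362.3, 204.6]
tcp_rot: [3.141, -0.001, -0.593]
ft_force: [-0.1, 0.7, 2.5]
opening: 0.249
grip_force: 30.0
```

jog_arm(motion=[[0,0,0,0,0,-12,0],[0,0,0,0,0,-16,0],[0,0,0,0,0,-25,0],[0,0,0,0,0,-40,0],[0,0,0,0,0,-40,0],[0,0,0,0,0,-40,0],[0,0,0,0,0,-40,0],[0,0,0,0,0,-40,0],[0,0,0,0,0,-40,0],[0,0,0,0,0,-32,0]])

```text
t: 5.28
eef_pos: [427.1, -361.5, 532.2]
tcp_rot: [3.141, -0.002, -0.593]
ft_force: [-0.3, 0.4, -0.5]
opening: 0.25
grip_force: 30.0
```

```bash
python3 - <<'E'
from h import *
delta([521,347.5,530])
E
```

```text
t 5.275 pos [ 427.1 -361.5  532.2] rpy deg [180.   -0.1 -34. ] F [-0.3  0.4 -0.5] q [-0.8  0.2  1.3  0.   1.6  1.3] op 23.813046865076565 29.996444284915924
tool-frame shift to target [-318.4 -640.4    1.3]
```

jog_arm(motion=[[0,0,-8.5,0,0,0,0],[0,0,-8.5,0,0,0,0],[0,0,-8.5,0,0,0,0],[0,0,-8.5,0,0,0,0],[0,0,0,5,-25,0,0],[0,0,0,6,-45,0,0],[0,0,0,6,-45,0,0],[0,0,0,6,-45,0,0],[0,0,0,6,-45,0,0],[0,0,0,6,-45,0,0]])

```text
t: 6.52
eef_pos: [461.9, -110.4, 530.4]
tcp_rot: [3.141, -0.001, 0.0]
ft_force: [-0.1, 0.5, -0.9]
opening: 0.249
grip_force: 30.0
```

jog_arm(motion=[[0,0,0,6,-45,0,0],[0,0,0,6,-45,0,0],[0,0,0,6,-45,0,0],[0,0,0,6,-45,0,0],[0,0,0,6,-45,0,0],[0,0,0,6,-45,0,0],[0,0,0,6,-45,0,0],[0,0,0,6,-45,0,0],[0,0,0,6,-45,0,0],[0,0,0,6,-45,0,0]])

```text
t: 7.78
eef_pos: [521.9, 339.2, 530.5]
tcp_rot: [-3.141, -0.001, 0.0]
ft_force: [1.6, -1.3, -0.9]
opening: 0.252
grip_force: 30.0
```

jog_arm(motion=[[0,0,0,3,-9,0,0],[0,0,0,0,0,20,0],[0,0,0,0,0,35,0],[0,0,0,0,0,40,0],[0,0,0,0,0,40,0],[0,0,0,0,0,25,0],[0,0,0,0,0,0,0],[0,0,0,0,0,0,0]])

```text
t: 8.78
eef_pos: [525.8, 346.6, 371.0]
tcp_rot: [-3.141, -0.002, -0.0]
ft_force: [0.2, 0.2, -0.4]
opening: 0.25
grip_force: 30.0
```

```bash
python3 - <<'E'
from h import *
delta([521,347.5,330])
out=[]
for n in ["wrist","top","side"]:
    c=env.read_camera(n); P=cloud(c); np.save(n+"2.npy",P); im=c["color"][...,::-1]
    cv2.imwrite(f"pics/{n}2.png",im)
    for t in ["port_mouth","filter_head","tube_tip","long_tube"]:
        for d in env.recognise(n,t)[:1]:
            u,v=[int(round(x)) for x in d["location"]]; print(n,t,d,P[v,u])
    out.append(im)
cv2.imwrite("pics/c2.png",np.hstack([out[0], np.vstack([cv2.resize(out[2][220:420,60:260],(240,240)),cv2.resize(out[1][130:230,80:180],(240,180))])]))
E
```

```text
t 8.775 pos [525.8 346.6 371. ] rpy deg [-180.    -0.1   -0. ] F [ 0.2  0.2 -0.4] q [ 0.5  0.4  1.4 -0.   1.3  2. ] op 23.787663352237992 29.996657967567444
tool-frame shift to target [-4.9 -0.9 41. ]
wrist port_mouth {'location': [268.4, 139.0], 'score': 0.63} [586.  362.5  82.9]
wrist filter_head {'location': [269.9, 141.1], 'score': 0.69} [582.  360.8  58.8]
wrist tube_tip {'location': [281.0, 257.9], 'score': 0.56} [537.8 346.6 324.5]
wrist long_tube {'location': [276.6, 256.4], 'score': 0.7} [538.2 348.7 323. ]
top port_mouth {'location': [128.0, 188.0], 'score': 0.57} [546.5 333.2  78.5]
top filter_head {'location': [130.0, 188.4], 'score': 0.67} [546.5 328.6  78.6]
top tube_tip {'location': [213.7, 254.2], 'score': 0.3} [398.6 140.3  11.8]
side port_mouth {'location': [148.5, 293.0], 'score': 0.95} [539.6 382.9  66.9]
side filter_head {'location': [145.8, 296.2], 'score': 0.73} [554.7 379.9  47.4]
side tube_tip {'location': [148.2, 208.9], 'score': 0.56} [518.9 354.4 264.1]
side long_tube {'location': [149.2, 206.2], 'score': 0.7} [518.8 351.1 268.9]
```

View pics/c2.png

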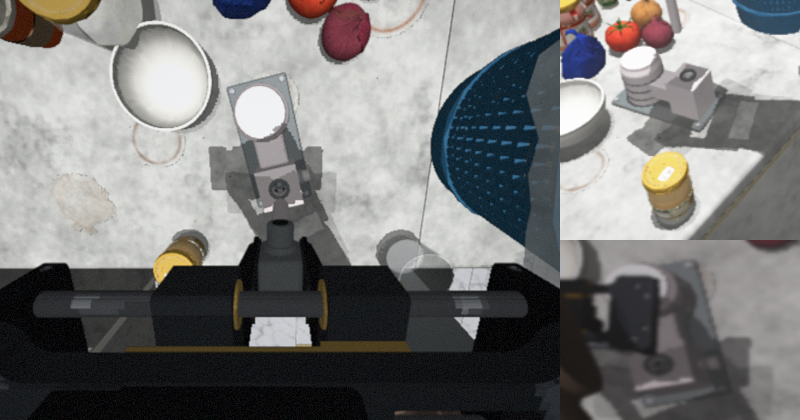

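The wrist view shows the collet ring at (279,188), with the tube's elbow held square between the fingers at (281,255). I'll fit the ring, and the tube as the side camera sees it.

```bash
python3 - <<'E'
from h import *
from scipy.optimize import least_squares
for n in ["wrist2","side2","top2","top"]:
    Q=np.load(n+".npy").reshape(-1,3); 
    q=Q[(np.hypot(Q[:,0]-522,Q[:,1]-347.5)<22)&(Q[:,2]>82.3)&(Q[:,2]<90)]
    b=Q[(np.hypot(Q[:,0]-522,Q[:,1]-347.5)<45)&(Q[:,2]>75)&(Q[:,2]<82)]
    if len(q)>5: print(n,"ring",len(q),q.mean(0),cv2.minEnclosingCircle(q[:,:2].astype(np.float32)))
    if len(b)>5: print("  block",len(b),cv2.minAreaRect(b[:,:2].astype(np.float32)))
for n in ["side2","wrist2"]:
    Q=np.load(n+".npy").reshape(-1,3); 
    q=Q[(np.hypot(Q[:,0]-526,Q[:,1]-346.6)<14)&(Q[:,2]>150)&(Q[:,2]<295)]
    if len(q)<20: print(n,len(q)); continue
    print(n,"tube z",np.percentile(q[:,2],[0,1,99,100]))
    for a in range(170,290,20):
        s=q[(q[:,2]>a)&(q[:,2]<a+20)]
        if len(s)<6: continue
        r=least_squares(lambda p:np.hypot(s[:,0]-p[0],s[:,1]-p[1])-8,[526,347],loss="soft_l1"); print(a,len(s),r.x)
E
```

```text
wrist2 ring 192 [521.9 349.5  85. ] ((521.2882690429688, 346.980712890625), 16.46204376220703)
  block 1239 ((521.1341552734375, 349.4884338378906), (56.207763671875, 55.95357894897461), 13.427444458007812)
side2 ring 58 [519.1 350.2  83.6] ((520.0964965820312, 350.8115234375), 15.232617378234863)
  block 486 ((519.7662353515625, 350.20416259765625), (57.43036651611328, 58.43904113769531), 13.371185302734375)
top2 ring 62 [520.4 346.6  84.7] ((520.21484375, 345.9827575683594), 19.633596420288086)
  block 398 ((520.8604736328125, 347.68304443359375), (56.651123046875, 57.313575744628906), 14.241432189941406)
top ring 70 [521.4 347.3  84.2] ((522.6530151367188, 349.0780334472656), 21.597759246826172)
  block 458 ((521.0667724609375, 347.61383056640625), (57.256752014160156, 57.4642448425293), 14.257135391235352)
side2 tube z [172.4 176.4 292.1 294.8]
170 49 [524.9 347.2]
190 77 [525.  347.4]
210 76 [525.2 348. ]
230 83 [525.2 347.7]
250 85 [525.4 347.7]
270 79 [524.9 347.9]
wrist2 tube z [180.9 182.7 244.9 246.4]
170 33 [525.9 347.4]
190 89 [525.8 347.4]
210 110 [525.8 347.4]
230 88 [525.9 347.4]
```

jog_arm(motion=[[0,0,0,-5,-2.3,10,0],[0,0,0,0,0,20,0],[0,0,0,0,0,20,0],[0,0,0,0,0,18,0],[0,0,0,0,0,7,0],[0,0,0,0,0,0,0],[0,0,0,0,0,0,0]])

```text
t: 10.4
eef_pos: [520.6, 349.3, 294.9]
tcp_rot: [-3.141, -0.001, 0.0]
ft_force: [-0.3, 0.1, -1.2]
opening: 0.252
grip_force: 30.0
```

```bash
python3 - <<'E'
from h import *
from scipy.optimize import least_squares
delta([521,349,280])
for n in ["wrist","side"]:
    c=env.read_camera(n); Q=cloud(c).reshape(-1,3)
    if n=="side": cv2.imwrite("pics/s3.png",cv2.resize(c["color"][230:350,80:240,::-1],(640,480)))
    b=Q[(np.hypot(Q[:,0]-521,Q[:,1]-349)<45)&(Q[:,2]>75)&(Q[:,2]<82)]
    if len(b)>5: print(n,"block",len(b),cv2.minAreaRect(b[:,:2].astype(np.float32)))
    q=Q[(np.hypot(Q[:,0]-521,Q[:,1]-349)<14)&(Q[:,2]>95)&(Q[:,2]<220)]
    print(np.percentile(q[:,2],[0,1,99]))
    for a in (110,135,160,185):
        s=q[(q[:,2]>a)&(q[:,2]<a+25)]
        if len(s)>8: print(a,len(s),least_squares(lambda p:np.hypot(s[:,0]-p[0],s[:,1]-p[1])-8,[521,349],loss="soft_l1").x)
E
```

```text
t 10.4 pos [520.6 349.3 294.9] rpy deg [-180.    -0.1    0. ] F [-0.3  0.1 -1.2] q [ 0.5  0.5  1.6 -0.   1.1  2.1] op 23.941136515028607 29.99675542116165
tool-frame shift to target [ 0.3  0.3 14.9]
wrist block 1797 ((521.06787109375, 349.4256896972656), (56.262149810791016, 55.96018600463867), 13.349249839782715)
[104.1 106.4 169.6]
110 112 [520.5 350. ]
135 143 [520.5 350.1]
160 48 [520.5 350.1]
side block 444 ((520.0817260742188, 349.68292236328125), (58.32292556762695, 58.43073654174805), 13.374980926513672)
[101.  102.2 215.4]
110 81 [520.4 349.9]
135 84 [520.3 350. ]
160 87 [520.  350.3]
185 93 [520.6 350.2]
```

View pics/s3.png

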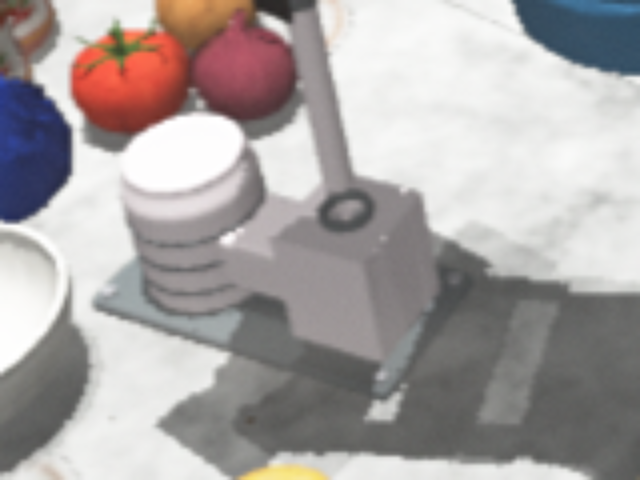

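The side crop shows the tip at (338,190), just above the collet at (347,210). The offset left is about 0.5 mm, so I'll trim it and start in.

jog_arm(motion=[[0,0,0,0.2,0.5,4,0],[0,0,0,0,0,5,0],[0,0,0,0,0,4,0],[0,0,0,0,0,3,0],[0,0,0,0,0,3,0],[0,0,0,0,0,0,0]])

```text
t: 11.25
eef_pos: [520.7, 348.6, 275.0]
tcp_rot: [3.141, 0.0, 0.0]
ft_force: [-0.7, 0.3, -1.6]
opening: 0.254
grip_force: 30.0
```

jog_arm(motion=[[0,0,0,0,0,2,0],[0,0,0,0,0,2,0],[0,0,0,0,0,2,0],[0,0,0,0,0,0,0]])

```text
t: 11.75
eef_pos: [520.7, 348.6, 269.0]
tcp_rot: [3.141, 0.0, 0.0]
ft_force: [0.4, 1.0, -1.5]
opening: 0.25
grip_force: 30.0
```

jog_arm(motion=[[0,0,0,0,0,1.5,0],[0,0,0,0,0,1.5,0],[0,0,0,0,0,1,0],[0,0,0,0,0,0,0]])

```text
t: 12.25
eef_pos: [520.9, 348.7, 265.6]
tcp_rot: [-3.141, -0.001, 0.0]
ft_force: [0.0, -0.2, 3.7]
opening: 0.249
grip_force: 30.0
```

jog_arm(motion=[[0,0,0,0,0,1.5,0],[0,0,0,0,0,1.5,0],[0,0,0,0,0,1,0],[0,0,0,0,0,0,0]])

```text
t: 12.75
eef_pos: [520.9, 348.7, 261.3]
tcp_rot: [-3.141, -0.001, 0.0]
ft_force: [0.7, 0.8, 3.6]
opening: 0.249
grip_force: 30.0
```

jog_arm(motion=[[0,0,0,0,0,1.5,0],[0,0,0,0,0,1.5,0],[0,0,0,0,0,1,0],[0,0,0,0,0,0,0]])

```text
t: 13.25
eef_pos: [520.6, 348.6, 256.8]
tcp_rot: [3.141, 0.001, 0.0]
ft_force: [0.7, 1.1, 0.2]
opening: 0.252
grip_force: 30.0
```

jog_arm(motion=[[0,0,0,0,0,1.5,0],[0,0,0,0,0,1.5,0],[0,0,0,0,0,1,0],[0,0,0,0,0,0,0]])

```text
t: 13.75
eef_pos: [520.9, 348.7, 253.8]
tcp_rot: [-3.141, -0.001, 0.0]
ft_force: [-0.6, 0.0, 6.8]
opening: 0.249
grip_force: 30.0
```

jog_arm(motion=[[0,0,0,0,0,1.5,0],[0,0,0,0,0,1.5,0],[0,0,0,0,0,1,0],[0,0,0,0,0,0,0]])

```text
t: 14.25
eef_pos: [521.0, 348.8, 249.6]
tcp_rot: [-3.141, -0.001, 0.0]
ft_force: [-0.0, -0.7, 5.6]
opening: 0.252
grip_force: 30.0
```

jog_arm(motion=[[0,0,0,0,0,1.5,0],[0,0,0,0,0,1.5,0],[0,0,0,0,0,1,0],[0,0,0,0,0,0,0]])

```text
t: 14.75
eef_pos: [520.9, 348.7, 245.5]
tcp_rot: [-3.141, -0.001, 0.0]
ft_force: [1.5, 0.0, 4.2]
opening: 0.252
grip_force: 30.0
```

jog_arm(motion=[[0,0,0,0,0,1,0],[0,0,0,0,0,1,0],[0,0,0,0,0,0,0]])

```text
t: 15.12
eef_pos: [520.9, 348.8, 243.6]
tcp_rot: [-3.141, -0.001, 0.0]
ft_force: [-0.1, 0.5, 6.0]
opening: 0.246
grip_force: 30.0
```

jog_arm(motion=[[0,0,0,0,0,0.7,0],[0,0,0,0,0,0.7,0]])

```text
t: 15.38
eef_pos: [520.9, 348.8, 242.5]
tcp_rot: [-3.141, -0.001, 0.0]
ft_force: [-0.7, -1.0, 9.6]
opening: 0.251
grip_force: 30.0
```

jog_arm(motion=[[0,0,0,0,0,0.5,0],[0,0,0,0,0,0.5,0]])

```text
t: 15.62
eef_pos: [521.0, 348.8, 241.6]
tcp_rot: [-3.141, -0.001, 0.0]
ft_force: [0.2, -0.6, 10.3]
opening: 0.253
grip_force: 30.0
```

jog_arm(motion=[[0,0,0,0,0,0.5,0],[0,0,0,0,0,0.5,0]])

```text
t: 15.88
eef_pos: [520.9, 348.8, 240.6]
tcp_rot: [-3.141, -0.001, 0.0]
ft_force: [0.3, -0.8, 11.2]
opening: 0.252
grip_force: 30.0
```

jog_arm(motion=[[0,0,0,0,0,0.5,0]])

```text
t: 16.0
eef_pos: [521.0, 348.8, 240.2]
tcp_rot: [-3.141, -0.001, 0.0]
ft_force: [-0.2, -0.1, 11.9]
opening: 0.251
grip_force: 30.0
```

jog_arm(motion=[[0,0,0,0,0,0.5,0],[0,0,0,0,0,0.5,0]])

```text
t: 16.25
eef_pos: [521.0, 348.8, 239.2]
tcp_rot: [-3.141, -0.001, 0.0]
ft_force: [-0.5, 0.3, 11.3]
opening: 0.249
grip_force: 30.0
```

jog_arm(motion=[[0,0,0,0,0,0.5,0],[0,0,0,0,0,0.5,0]])

```text
t: 16.5
eef_pos: [521.1, 348.8, 239.1]
tcp_rot: [-3.141, -0.002, 0.0]
ft_force: [-2.1, -2.0, 19.1]
opening: 0.251
grip_force: 30.0
```

The force rose sharply at z=239.1, a depth of about 40.5 mm, so that is the stop. I'll press a little more and hold.

jog_arm(motion=[[0,0,0,0,0,0.2,0]])

```text
t: 16.62
eef_pos: [521.1, 348.8, 239.1]
tcp_rot: [-3.141, -0.002, 0.0]
ft_force: [-1.7, -2.7, 20.8]
opening: 0.248
grip_force: 30.0
```

jog_arm(motion=[[0,0,0,0,0,0.2,0],[0,0,0,0,0,0,0]])

```text
t: 16.88
eef_pos: [521.1, 348.7, 239.1]
tcp_rot: [-3.141, -0.002, 0.0]
ft_force: [-1.7, -2.1, 20.6]
opening: 0.249
grip_force: 30.0
```

jog_arm(motion=[[0,0,0,0,0,0.2,0],[0,0,0,0,0,0,0],[0,0,0,0,0,0,0],[0,0,0,0,0,0,0]])

```text
t: 17.38
eef_pos: [521.1, 348.8, 239.1]
tcp_rot: [-3.141, -0.003, 0.0]
ft_force: [-2.5, -2.5, 23.2]
opening: 0.251
grip_force: 30.0
```

jog_arm(motion=[[0,0,0,0,0,0,60],[0,0,0,0,0,0,60],[0,0,0,0,0,0,60],[0,0,0,0,0,0,60],[0,0,0,0,0,-10,60],[0,0,0,0,0,-30,60],[0,0,0,0,0,-40,60],[0,0,0,0,0,-40,60],[0,0,0,0,0,0,60],[0,0,0,0,0,0,60]])

```text
t: 18.62
eef_pos: [520.5, 348.5, 356.5]
tcp_rot: [3.141, 0.0, 0.0]
ft_force: [-0.7, -0.5, -1.3]
opening: 0.627
grip_force: 0.0
```

```bash
python3 - <<'E'
from h import *
delta([521,349,280])
for n in ["wrist","side"]:
    c=env.read_camera(n); Q=cloud(c).reshape(-1,3)
    q=Q[(np.hypot(Q[:,0]-521,Q[:,1]-349)<32)&(Q[:,2]>165)&(Q[:,2]<215)]
    print(n,len(q),np.percentile(q[:,2],[50,90,98]), q.mean(0))
    if n=="side": cv2.imwrite("pics/s4.png",c["color"][...,::-1])
E
```

```text
t 18.625 pos [520.5 348.5 356.5] rpy deg [180.   0.   0.] F [-0.7 -0.5 -1.3] q [ 0.5  0.4  1.5 -0.   1.2  2.1] op 59.62116558733284 0.0
tool-frame shift to target [ 0.5 -0.5 76.5]
wrist 1025 [196.  197.5 198. ] [529.1 349.5 192.8]
side 311 [185.1 195.1 195.8] [517.4 353.9 184.3]
```

View pics/s4.png

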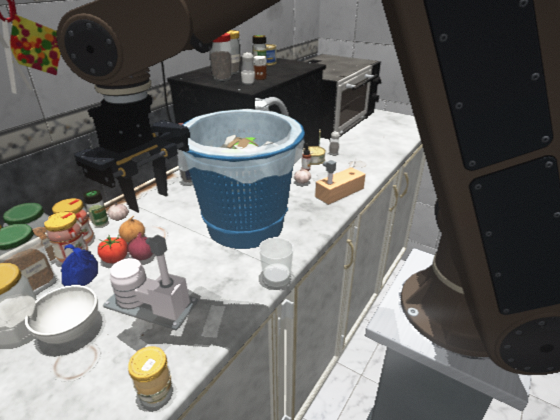

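The side view shows the tube standing in the port, with its elbow at (157,247) and its top at z≈196, so it stayed at the felt depth. The glass (277,262), garlic (303,177) and short tube (331,172) have not moved, and the gripper is clear.

```bash
python3 -c "
from cell import env
print(env.job_done())"
```

```text
the job is handed in; nothing more can be done
None
```

I pushed the long tube into the filter port until it hit the stop, about 40.5 mm below the mouth, held it there at about 21–23 N, then let go and handed the job in; the last picture shows it standing at that depth, with the short tube, glass and garlic where they were.

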